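# Zero three pressure transmitters and store

## Robot

A 6-joint arm with a two-finger parallel gripper is mounted at the origin on the work surface. World frame = base frame: x ahead of the robot, y to its left, z up, the work surface at z = 0. Lengths are in m, angles in rad, forces in N, time in s.
With the tool pointing down it reaches from about 0.275 to 0.725 m from the base axis. Payload 15.9 kg.
Tool frame: the origin (TCP) lies on the centre line of the jaws, within the pads' length; the fingertips stand 19 mm ahead of it and the grasp point (between the pads) is the TCP (bot.nose_length is the distance from the TCP to the fingertips, in m); z points along the fingers, y is the line along which they close (so a half turn about z gives the same grasp; the last joint's range is limited). The gripper opens to 85 mm and grips with 20 to 120 N. Pads are 22 mm wide; open, the fingers measure 114 mm over their backs; the gripper's body (76 mm by 85 mm) begins 54 mm behind the grasp point. The pads swing forward as they close: fully open they stand 13 mm farther back than shut.
Start: joints at [1.22, 0.213, -0.034, 1.323, 0, 1.571], TCP at [0.172, 0.47, 0.25] pointing down, gripper open.
Joint ranges: [-2.98, 2.98], [-0.74, 1.72], [-1.14, 1.35], [-2.1, 2.04], [-1.57, 1.44], [-3.14, 3.14]. Speed limits (rad/s): [1.89, 1.89, 2.39, 2.57, 3.14, 3.14].

## Interface

Orientations are given as a rotation vector (axis times angle).
In Python, from station import state, optics, workorder, bot gives the robot as it stands.
- The arm moves only by the tool jog_arm, never from a script. Its argument "targets" is a list of rows, each an object with "hand": the opening, from 0 (shut) to 1 (fully open); "xyz": the shift along the tool's x, y, z scaled (see below), a list of three; "twist": the turn, a rotation vector about the tool's x, y, z scaled (see below), a list of three. A call has 1 to 20 rows; each row shifts and turns the commanded pose from where the row before left it, along the tool's axes as they then stand; what a row does not reach is not made up. The controller multiplies each number of a shift by 300 mm and each number of a turn by 180 degrees. A row lasts 1/8 s, in which the tool goes at most 62.5 mm and 10.7 degrees, less where a joint would pass 70% of its speed; a pose out of reach is approached as far as the arm can. A call with a number of a shift or a turn outside -1 to 1 is refused whole. A call with a gripper value outside its range is refused whole. The fingers move at their own pace and stop on an object; the grip force is fixed at half the most. Time passes only in rows, so rows that do not move let the fingers close. It gives the time, the measured TCP pose, the force, the opening and the grip force at its end, in the units of the state.
- state(): the state, without advancing time (a new reading comes with each control period).
- optics.get_image(name): name is "side" or "top"; returns a dict with "image" (480x640x3 uint8, blue, green, red), "K" (3x3 intrinsics, pixels), "distortion" ([k1, k2, p1, p2, k3] as OpenCV has them; the pictures are not rectified), "R" (3x3) and "t" (3): a world point X has camera coordinates R X + t. Camera axes: x right, y down, z forward; pixel columns grow to the right and rows downward; lengths in m; the calibration is good to about 2 mm. A picture is of the moment at which its call begins. There is no depth.
- workorder.finish_job(): hands the job in; it is judged then, once.
The state is a dict: "clock": time; "qpos": joint angles; "joint_velocities": joint speeds; "tau": joint torques, N m; "tcp_pos": TCP position; "eef_rot": TCP orientation; "ft_force": force on the tool from outside, world axes, zero at the start; "moment": the same for the moment, N m; "opening": opening from 0.0 (shut) to 1.0 (fully open); "finger_force": force on a finger pad.
Only numpy, scipy, OpenCV 4.12 (cv2) and the standard library are available. Lean on these libraries where they do the work, as an engineer would, in place of code of your own. Each camera call takes 0.05 s, during which the arm holds its last target. There are 200 camera calls.

## Task

Zero the pressure transmitters on the manifold: with a fingertip press down fully, and gently, the key on top of the blue one, then the yellow one, then the red one, and last press the green key on the logger box to store the readings. The keys stay down once pressed. Leave the white transmitter's key alone, do not lift or tip any transmitter out of its port, and do not disturb the other things on the bench.

Things in the scene. Friction and masses are not known exactly. Their poses are not given: they have to be found in the camera images.
- blue_tx: blue pressure transmitter: upright steel cylinder 60 mm in diameter with a blue band round its upper part, loose (0.35 to 0.6 kg), its 26 mm stem plugged 18 mm deep into a port of the manifold. Origin: centre of the stem's underside, z up; the housing's flat top is 105 mm above the origin (137 mm above the table) and the key stands 18 mm above that.
- yellow_tx: yellow pressure transmitter: upright steel cylinder 60 mm in diameter with a yellow band round its upper part, loose (0.35 to 0.6 kg), its 26 mm stem plugged 18 mm deep into a port of the manifold. Origin: centre of the stem's underside, z up; the housing's flat top is 120 mm above the origin (152 mm above the table) and the key stands 18 mm above that.
- red_tx: red pressure transmitter: upright steel cylinder 60 mm in diameter with a red band round its upper part, loose (0.35 to 0.6 kg), its 26 mm stem plugged 18 mm deep into a port of the manifold. Origin: centre of the stem's underside, z up; the housing's flat top is 112 mm above the origin (144 mm above the table) and the key stands 18 mm above that.
- white_tx: white pressure transmitter: upright steel cylinder 60 mm in diameter with a white band round its upper part, loose (0.35 to 0.6 kg), its 26 mm stem plugged 18 mm deep into a port of the manifold. Origin: centre of the stem's underside, z up; the housing's flat top is 120 mm above the origin (152 mm above the table) and the key stands 18 mm above that. Already zeroed: to be left alone.
- blue_key_top (a point): centre of the top face of the round blue key (28 mm across) in the middle of the blue transmitter's top; moves down with the key
- blue_key (a joint): travel of the blue key in m: 0 up, as at the start, 0.010 fully down in its black collar; pushed on beyond that, the collar gives way on a spring (4 N preload, then 2 N per mm, 7 mm at most) and comes back up. It slides straight down against about 3 N of friction, has no spring and stays where it is left; it counts as pressed beyond 0.006
- yellow_key_top (a point): centre of the top face of the round yellow key (28 mm across) in the middle of the yellow transmitter's top; moves down with the key
- yellow_key (a joint): travel of the yellow key in m: 0 up, as at the start, 0.010 fully down in its black collar; pushed on beyond that, the collar gives way on a spring (4 N preload, then 2 N per mm, 7 mm at most) and comes back up. It slides straight down against about 3 N of friction, has no spring and stays where it is left; it counts as pressed beyond 0.006
- red_key_top (a point): centre of the top face of the round red key (28 mm across) in the middle of the red transmitter's top; moves down with the key
- red_key (a joint): travel of the red key in m: 0 up, as at the start, 0.010 fully down in its black collar; pushed on beyond that, the collar gives way on a spring (4 N preload, then 2 N per mm, 7 mm at most) and comes back up. It slides straight down against about 3 N of friction, has no spring and stays where it is left; it counts as pressed beyond 0.006
- white_key_top (a point): centre of the top face of the round white key (28 mm across) in the middle of the white transmitter's top; moves down with the key
- white_key (a joint): travel of the white key in m: 0 up, as at the start, 0.010 fully down in its black collar; pushed on beyond that, the collar gives way on a spring (4 N preload, then 2 N per mm, 7 mm at most) and comes back up. It slides straight down against about 3 N of friction, has no spring and stays where it is left; it counts as pressed beyond 0.006. Must stay up
- green_key_top (a point): centre of the top face of the round green key (28 mm across) on top of the logger box, 18 mm above its lid (78 mm above the table) when up; moves down with the key
- green_key (a joint): travel of the green key in m: 0 up, as at the start, 0.010 fully down in its black collar; pushed on beyond that, the collar gives way on a spring (4 N preload, then 2 N per mm, 7 mm at most) and comes back up. It slides straight down against about 3 N of friction, has no spring and stays where it is left; it counts as pressed beyond 0.006
- manifold: fixed aluminium manifold block 140 x 400 x 50 mm (x, y, z), origin at the centre of its underside; four ports in a row along its y, 90 mm apart, at x = -20 mm, hold the transmitters in any order
- logger: fixed cream logger box 140 x 120 x 60 mm with a dark screen and one green key, which lies at x = -35 mm, y = 0; origin at the centre of its underside
- plug: loose brass plug, 28 mm across and 35 mm tall, standing on the manifold behind the transmitters; origin under its centre; bystander
- weight: loose steel test weight with a knob, 60 mm across, 58 mm tall; origin under its centre; bystander
- jar: loose amber jar with black cap, 60 mm across, 80 mm tall; origin under its centre; bystander
- tray: loose open yellow tray 120 x 100 x 50 mm; origin under its centre; bystander
- wrench: loose steel wrench, 180 mm long, lying; bystander
- driver: loose screwdriver with orange handle, 180 mm long, lying; bystander
Mind the look-alikes: they are no part of the job. What is shaped like the blue_tx but pink is not meant.

How it is judged:
By the outcome, as a careful person would: the job done as asked, in the order asked, and still so for the second after the job is handed in, with the robot touching nothing.
It also fails if it takes over 54 s, if anything falls off the work surface, if the arm or the gripper's body presses on something with over 40 N, if the wrist force passes 120 N, or if a joint passes its speed limit or range.

## Working session

There is one attempt and no reset: what is moved stays moved. The work goes in short steps, Python scripts to look and compute and a tool call to move; the robot and the scene stay as the last step left them, time stands still between calls to the robot, and variables do not carry over. Pictures are saved under pics/ and viewed, at most 10 in all, crops included, and the job is handed in when it is done.

Besides the shell and the picture viewer there is one more tool, called after "Emit:" as a command line: name --argument value ..., lists and objects as JSON in quotes. jog_arm: Moves the arm, as the interface text tells. Its arguments: {"type":"object","properties":{"targets":{"type":"array","items":{"type":"object","properties":{"hand":{"type":"number"},"xyz":{"type":"array","items":{"type":"number"}},"twist":{"type":"array","items":{"type":"number"}}}}}},"required":["targets"]}

```bash
mkdir -p pics; python3 - <<'E'
from station import state, optics, bot
import cv2
for n in("top","side"):
    d=optics.get_image(n);cv2.imwrite(f"pics/{n}1.png",d["image"]);print(n,d["K"],d["distortion"],d["R"],d["t"])
print(state())
E
```

```text
top [[517.22197251   0.         318.33429104]
 [  0.         517.22197251 233.82112352]
 [  0.           0.           1.        ]] [-0.10676091  0.          0.          0.          0.        ] [[ 0.01728892 -0.9995143  -0.0259279 ]
 [-0.99646432 -0.01509217 -0.08265039]
 [ 0.08221894  0.02726516 -0.99624126]] [-0.0169832   0.54386578  1.28924643]
side [[578.93928577   0.         325.01464811]
 [  0.         578.93928577 231.67353178]
 [  0.           0.           1.        ]] [-0.10418589  0.          0.          0.          0.        ] [[ 0.83896529 -0.54418087 -0.00210519]
 [-0.42422943 -0.65160309 -0.62884243]
 [ 0.34083227  0.52847005 -0.77752991]] [-0.4831526   0.28992137  1.32003577]
{'clock': 0.1, 'qpos': array([ 1.21998611e+00,  2.13278876e-01, -3.49255621e-02,  1.32346114e+00,
        5.84013054e-06,  1.57083157e+00]), 'joint_velocities': array([ 0.00089638, -0.00120644,  0.00206412,  0.00017137,  0.00053464,
       -0.0004987 ]), 'tau': array([-2.55729792e-03, -6.87248397e+01,  4.87804520e+01,  1.21926281e-02,
       -8.60871523e-05,  8.04859582e-06]), 'tcp_pos': array([0.17174487, 0.46932135, 0.24990774]), 'eef_rot': array([-5.48257040e-01, -3.09322287e+00,  1.34280529e-03]), 'ft_force': array([ 0.49779032, -0.10118212, -0.91726455]), 'moment': array([-0.03251325,  0.04448247,  0.00930627]), 'finger_force': 0.0, 'opening': 0.9975385357335399}
```

View pics/top1.png

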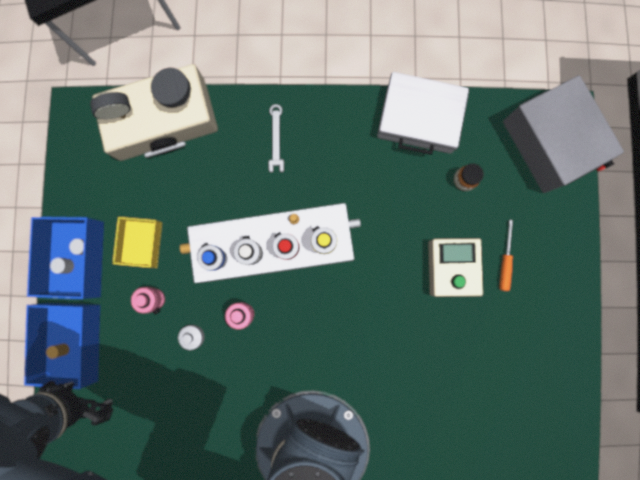

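View pics/side1.png

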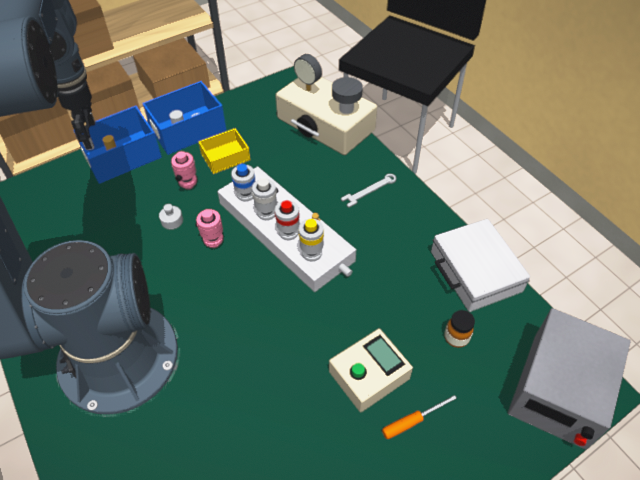

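Top view: the keys are blue (209,257), white (246,252), red (285,246), yellow (324,240) and green (459,282). In the side view they are blue (242,170), red (287,207), yellow (311,225) and green (358,371). Pink decoys stand in front of the manifold.

```bash
cat > h.py <<'E'
import numpy as np, cv2
from station import state, optics, bot
from scipy.spatial.transform import Rotation as Ro
H=dict(blue=.155,yellow=.170,red=.162,green=.078)
S=dict(top=dict(blue=(209,257),red=(285,246),yellow=(324,240),green=(459,282)),
 side=dict(blue=(242,170),red=(287,207),yellow=(311,225),green=(358,371)))
HU=dict(blue=(100,125),yellow=(22,35),red=(-8,8),green=(50,85))
def ray(d,px,z):
    u=cv2.undistortPoints(np.array([[px]],float),d["K"],d["distortion"])[0,0]
    v=d["R"].T@np.r_[u,1]; c=-d["R"].T@d["t"]
    return (c+v*(z-c[2])/v[2])[:2]
def blob(im,c,seed):
    h=cv2.cvtColor(im,cv2.COLOR_BGR2HSV).astype(int);hh=h[...,0];
    if c=="red": hh=np.where(hh>90,hh-180,hh)
    m=((hh>=HU[c][0])&(hh<=HU[c][1])&(h[...,1]>140)&(h[...,2]>(90 if c!="green" else 70))).astype(np.uint8)
    n,l,s,ce=cv2.connectedComponentsWithStats(m,connectivity=4)
    k=l[seed[1],seed[0]]
    return (s[k],ce[k]) if k else (None,seed)
E
python3 - <<'E'
from h import *
print(bot.nose_length)
for n in S:
    d=optics.get_image(n)
    for c in S[n]:
        s,ce=blob(d["image"],c,S[n][c]); print(n,c,s,ce,ray(d,ce,H[c]-.003))
    t=d["image"]; 
    a,b=((190,280),(185,350)) if n=="top" else ((155,270),(220,345))
    cv2.imwrite(f"pics/{n}2.png",cv2.resize(t[a[0]:a[1],b[0]:b[1]],None,fx=4.5,fy=4.5,interpolation=cv2.INTER_CUBIC))
E
```

```text
0.019
top blue [203 251  12  13 123] [208.33333333 257.12195122] [0.47576748 0.24040806]
top red [279 240  12  12 121] [284.53719008 245.53719008] [0.50492792 0.06441525]
top yellow [318 234  12  12 120] [323.5 239.5] [ 0.519471   -0.02397863]
top green None (459, 282) [ 0.42792988 -0.35202396]
side blue [237 164  11  12 108] [241.90740741 169.49074074] [0.47380613 0.23587689]
side red [281 201  11  12 111] [286.17117117 206.36936937] [0.50223947 0.05837001]
side yellow [305 218  12  14 131] [310.5648855  225.07633588] [ 0.51712421 -0.02927965]
side green [352 364  13  14 146] [357.80821918 370.37671233] [ 0.42747558 -0.35679204]
```

View pics/top2.png

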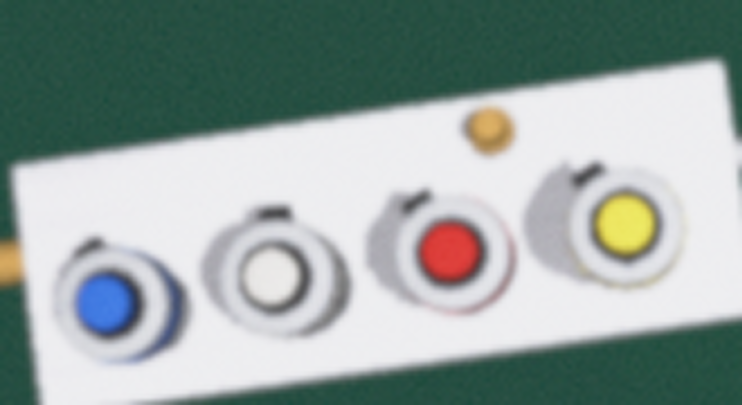

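View pics/side2.png

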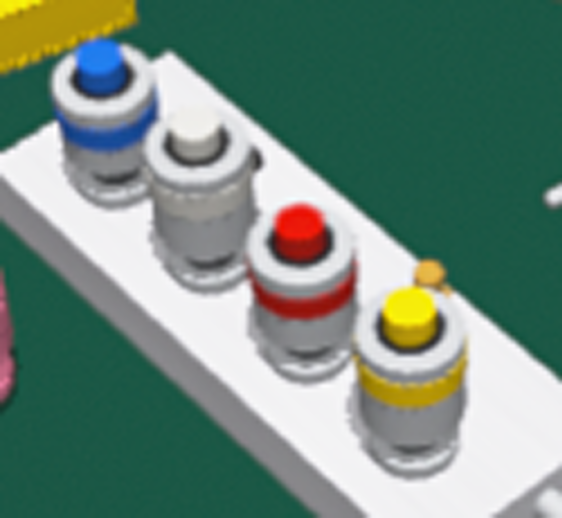

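The top view sees the key tops almost from straight above, and the 90 mm spacing checks out. The side view is biased by the visible key walls. I'll use the top view.

```bash
cat >> h.py <<'E'
T=dict(blue=(.4758,.2404),red=(.5049,.0644),yellow=(.5195,-.0240),green=(.428,-.3525))
def go(c,z):
    s=state();R=Ro.from_rotvec(s["eef_rot"])
    d=np.r_[T[c],z]-s["tcp_pos"]
    print(c,"world d",d.round(4),"total tool units",(R.inv().apply(d)/.3).round(4),"F",s["ft_force"].round(2),"q",s["qpos"].round(2),"tilt twist",((R.inv()*Ro.from_rotvec([-.548,-3.0932,0])).as_rotvec()/np.pi).round(4))
E
python3 -c "
from h import *
go('blue',.21)"
```

```text
blue world d [ 0.304 -0.229 -0.04 ] total tool units [-1.2141 -0.3684  0.1336] F [ 0.4  -0.49  0.98] q [ 1.22  0.21 -0.03  1.32 -0.    1.57] tilt twist [-0.0002  0.0001 -0.    ]
```

Emit:
jog_arm --targets '[{"hand": 0, "xyz": [-0.101, -0.031, 0], "twist": [0, 0, 0]}, {"hand": 0, "xyz": [-0.101, -0.031, 0], "twist": [0, 0, 0]}, {"hand": 0, "xyz": [-0.101, -0.031, 0], "twist": [0, 0, 0]}, {"hand": 0, "xyz": [-0.101, -0.031, 0], "twist": [0, 0, 0]}, {"hand": 0, "xyz": [-0.101, -0.031, 0], "twist": [0, 0, 0]}, {"hand": 0, "xyz": [-0.101, -0.031, 0], "twist": [0, 0, 0]}, {"hand": 0, "xyz": [-0.101, -0.031, 0], "twist": [0, 0, 0]}, {"hand": 0, "xyz": [-0.101, -0.031, 0], "twist": [0, 0, 0]}, {"hand": 0, "xyz": [-0.101, -0.031, 0], "twist": [0, 0, 0]}, {"hand": 0, "xyz": [-0.101, -0.031, 0], "twist": [0, 0, 0]}, {"hand": 0, "xyz": [-0.101, -0.031, 0.03], "twist": [0, 0, 0]}, {"hand": 0, "xyz": [-0.101, -0.031, 0.03], "twist": [0, 0, 0]}, {"hand": 0, "xyz": [0, 0, 0.03], "twist": [0, 0, 0]}, {"hand": 0, "xyz": [0, 0, 0.04], "twist": [0, 0, 0]}, {"hand": 0, "xyz": [0, 0, 0], "twist": [0, 0, 0]}, {"hand": 0, "xyz": [0, 0, 0], "twist": [0, 0, 0]}]'

```text
clock: 2.2
tcp_pos: [0.4745, 0.2402, 0.2116]
eef_rot: [0.547, 3.093, 0.0]
ft_force: [-0.8, 0.1, 0.7]
opening: -0.001
finger_force: 0.0
```

```bash
python3 -c "
from h import *
go('blue',.184);print(state()['tcp_pos'],state()['opening'])
d=optics.get_image('side');cv2.imwrite('pics/s3.png',cv2.resize(d['image'][90:270,160:400],None,fx=3,fy=3,interpolation=cv2.INTER_CUBIC))"
```

```text
blue world d [ 0.0013  0.0002 -0.0276] total tool units [-0.0037  0.0019  0.0921] F [-0.78  0.07  0.67] q [ 0.47  0.29 -0.03  1.25  0.    0.82] tilt twist [0.0001 0.0001 0.0002]
[0.47454962 0.24024985 0.21163833] -0.001128393799448385
```

View pics/s3.png

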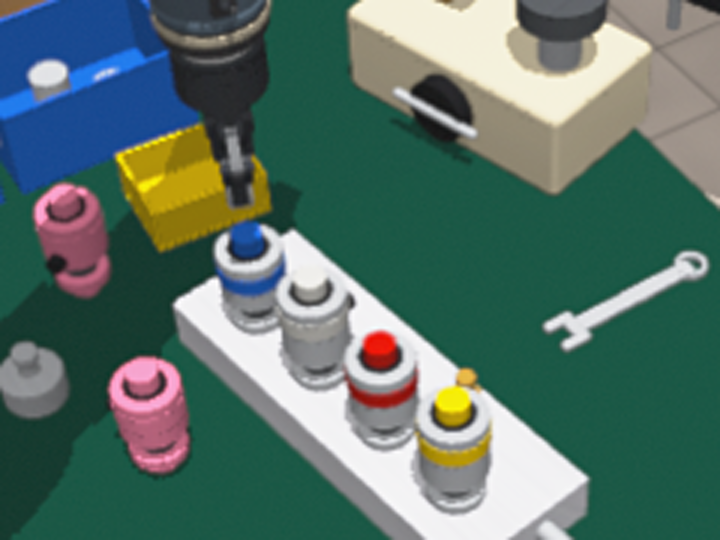

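The closed tip sits directly over the blue key: tip at crop (240,203), key at (247,230). The offset is what perspective would give. Pressing in small steps.

Emit:
jog_arm --targets '[{"hand": 0, "xyz": [-0.004, 0.002, 0.04], "twist": [0, 0, 0]}, {"hand": 0, "xyz": [0, 0, 0.04], "twist": [0, 0, 0]}, {"hand": 0, "xyz": [0, 0, 0.03], "twist": [0, 0, 0]}, {"hand": 0, "xyz": [0, 0, 0.008], "twist": [0, 0, 0]}, {"hand": 0, "xyz": [0, 0, 0.008], "twist": [0, 0, 0]}, {"hand": 0, "xyz": [0, 0, 0.008], "twist": [0, 0, 0]}, {"hand": 0, "xyz": [0, 0, 0.008], "twist": [0, 0, 0]}, {"hand": 0, "xyz": [0, 0, 0.008], "twist": [0, 0, 0]}, {"hand": 0, "xyz": [0, 0, 0.008], "twist": [0, 0, 0]}, {"hand": 0, "xyz": [0, 0, 0], "twist": [0, 0, 0]}, {"hand": 0, "xyz": [0, 0, 0], "twist": [0, 0, 0]}]'

```text
clock: 3.62
tcp_pos: [0.4763, 0.2399, 0.164]
eef_rot: [0.548, 3.093, 0.0]
ft_force: [-1.3, -1.6, 3.5]
opening: -0.0
finger_force: 1.8
```

Emit:
jog_arm --targets '[{"hand": 0, "xyz": [0, 0, 0.005], "twist": [0, 0, 0]}, {"hand": 0, "xyz": [0, 0, 0.003], "twist": [0, 0, 0]}, {"hand": 0, "xyz": [0, 0, 0], "twist": [0, 0, 0]}, {"hand": 0, "xyz": [0, 0, 0], "twist": [0, 0, 0]}]'

```text
clock: 4.12
tcp_pos: [0.4764, 0.2399, 0.1618]
eef_rot: [0.548, 3.093, 0.0]
ft_force: [-1.7, -1.4, 8.2]
opening: -0.001
finger_force: 4.0
```

8 N means the key is on its collar spring, so it is fully down. Lifting straight up.

Emit:
jog_arm --targets '[{"hand": 0, "xyz": [0, 0, -0.02], "twist": [0, 0, 0]}, {"hand": 0, "xyz": [0, 0, -0.04], "twist": [0, 0, 0]}, {"hand": 0, "xyz": [0, 0, -0.06], "twist": [0, 0, 0]}, {"hand": 0, "xyz": [0, 0, -0.07], "twist": [0, 0, 0]}, {"hand": 0, "xyz": [0, 0, 0], "twist": [0, 0, 0]}]'

```text
clock: 4.75
tcp_pos: [0.477, 0.2403, 0.2203]
eef_rot: [0.548, 3.091, 0.003]
ft_force: [0.1, -0.2, -0.3]
opening: 0.0
finger_force: 0.0
```

```bash
python3 -c "
from h import *
go('yellow',.215)"
```

```text
yellow world d [ 0.0425 -0.2643 -0.0053] total tool units [-0.4357 -0.7789  0.0168] F [ 0.1  -0.21 -0.32] q [ 0.47  0.29 -0.01  1.27  0.    0.82] tilt twist [ 0.0007  0.0007 -0.    ]
```

Emit:
jog_arm --targets '[{"hand": 0, "xyz": [-0.044, -0.078, 0], "twist": [0, 0, 0]}, {"hand": 0, "xyz": [-0.044, -0.078, 0], "twist": [0, 0, 0]}, {"hand": 0, "xyz": [-0.044, -0.078, 0], "twist": [0, 0, 0]}, {"hand": 0, "xyz": [-0.044, -0.078, 0], "twist": [0, 0, 0]}, {"hand": 0, "xyz": [-0.044, -0.078, 0], "twist": [0, 0, 0]}, {"hand": 0, "xyz": [-0.044, -0.078, 0], "twist": [0, 0, 0]}, {"hand": 0, "xyz": [-0.044, -0.078, 0], "twist": [0, 0, 0]}, {"hand": 0, "xyz": [-0.044, -0.078, 0], "twist": [0, 0, 0]}, {"hand": 0, "xyz": [-0.044, -0.078, 0], "twist": [0, 0, 0]}, {"hand": 0, "xyz": [-0.04, -0.077, 0], "twist": [0, 0, 0]}, {"hand": 0, "xyz": [0, 0, 0], "twist": [0, 0, 0]}, {"hand": 0, "xyz": [0, 0, 0], "twist": [0, 0, 0]}, {"hand": 0, "xyz": [0, 0, 0], "twist": [0, 0, 0]}]'

```text
clock: 6.38
tcp_pos: [0.5187, -0.0238, 0.2184]
eef_rot: [-0.547, -3.093, -0.0]
ft_force: [0.3, 0.1, -0.2]
opening: -0.002
finger_force: 0.0
```

```bash
python3 -c "
from h import *
go('yellow',.189)
d=optics.get_image('side');cv2.imwrite('pics/s4.png',cv2.resize(d['image'][90:270,180:420],None,fx=3,fy=3,interpolation=cv2.INTER_CUBIC))"
```

```text
yellow world d [ 0.0008 -0.0002 -0.0294] total tool units [-0.0028  0.0004  0.098 ] F [ 0.26  0.1  -0.24] q [-0.05  0.26 -0.05  1.26  0.    0.3 ] tilt twist [ 0.     -0.      0.0002]
```

View pics/s4.png

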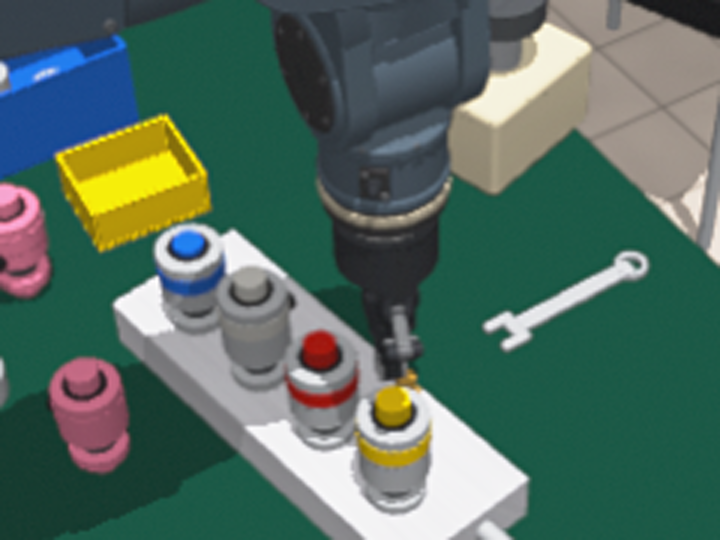

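The blue key is visibly down, and the tip is above the yellow key at crop (393,405). Pressing it the same way.

Emit:
jog_arm --targets '[{"hand": 0, "xyz": [-0.003, 0, 0.04], "twist": [0, 0, 0]}, {"hand": 0, "xyz": [0, 0, 0.04], "twist": [0, 0, 0]}, {"hand": 0, "xyz": [0, 0, 0.008], "twist": [0, 0, 0]}, {"hand": 0, "xyz": [0, 0, 0.008], "twist": [0, 0, 0]}, {"hand": 0, "xyz": [0, 0, 0.008], "twist": [0, 0, 0]}, {"hand": 0, "xyz": [0, 0, 0.008], "twist": [0, 0, 0]}, {"hand": 0, "xyz": [0, 0, 0.008], "twist": [0, 0, 0]}, {"hand": 0, "xyz": [0, 0, 0.008], "twist": [0, 0, 0]}, {"hand": 0, "xyz": [0, 0, 0.006], "twist": [0, 0, 0]}, {"hand": 0, "xyz": [0, 0, 0], "twist": [0, 0, 0]}, {"hand": 0, "xyz": [0, 0, 0], "twist": [0, 0, 0]}]'

```text
clock: 7.8
tcp_pos: [0.5197, -0.0248, 0.1784]
eef_rot: [0.548, 3.093, 0.0]
ft_force: [-1.8, 0.3, 4.8]
opening: -0.003
finger_force: 2.4
```

Emit:
jog_arm --targets '[{"hand": 0, "xyz": [0, 0, 0.005], "twist": [0, 0, 0]}, {"hand": 0, "xyz": [0, 0, 0], "twist": [0, 0, 0]}, {"hand": 0, "xyz": [0, 0, 0], "twist": [0, 0, 0]}]'

```text
clock: 8.18
tcp_pos: [0.5197, -0.0248, 0.1771]
eef_rot: [0.548, 3.093, 0.0]
ft_force: [-1.1, -1.1, 7.6]
opening: 0.002
finger_force: 3.7
```

Fully down, on the spring. Lifting.

Emit:
jog_arm --targets '[{"hand": 0, "xyz": [0, 0, -0.02], "twist": [0, 0, 0]}, {"hand": 0, "xyz": [0, 0, -0.04], "twist": [0, 0, 0]}, {"hand": 0, "xyz": [0, 0, -0.04], "twist": [0, 0, 0]}, {"hand": 0, "xyz": [0, 0, -0.03], "twist": [0, 0, 0]}, {"hand": 0, "xyz": [0, 0, 0], "twist": [0, 0, 0]}, {"hand": 0, "xyz": [0, 0, 0], "twist": [0, 0, 0]}]'

```text
clock: 8.93
tcp_pos: [0.5195, -0.0248, 0.2155]
eef_rot: [-0.548, -3.093, 0.0]
ft_force: [-0.2, -0.4, 0.4]
opening: -0.0
finger_force: 0.0
```

```bash
python3 -c "
from h import *
go('red',.215)"
```

```text
red world d [-0.0146  0.0892 -0.0005] total tool units [0.1479 0.2624 0.0018] F [-0.2  -0.39  0.38] q [-0.05  0.26 -0.06  1.25  0.    0.3 ] tilt twist [-0. -0. -0.]
```

Emit:
jog_arm --targets '[{"hand": 0, "xyz": [0.037, 0.066, 0], "twist": [0, 0, 0]}, {"hand": 0, "xyz": [0.037, 0.066, 0], "twist": [0, 0, 0]}, {"hand": 0, "xyz": [0.037, 0.066, 0], "twist": [0, 0, 0]}, {"hand": 0, "xyz": [0.037, 0.064, 0], "twist": [0, 0, 0]}, {"hand": 0, "xyz": [0, 0, 0], "twist": [0, 0, 0]}, {"hand": 0, "xyz": [0, 0, 0], "twist": [0, 0, 0]}, {"hand": 0, "xyz": [0, 0, 0], "twist": [0, 0, 0]}]'

```text
clock: 9.8
tcp_pos: [0.505, 0.0636, 0.2157]
eef_rot: [-0.549, -3.093, 0.0]
ft_force: [0.0, -0.7, -0.1]
opening: -0.0
finger_force: 0.0
```

```bash
python3 -c "
from h import *
go('red',.1695)"
```

```text
red world d [-0.0001  0.0008 -0.0462] total tool units [0.0011 0.0023 0.1539] F [ 0.03 -0.72 -0.07] q [ 0.13  0.24 -0.09  1.24 -0.    0.48] tilt twist [-0.0001  0.     -0.0003]
```

Emit:
jog_arm --targets '[{"hand": 0, "xyz": [0.001, 0.002, 0.04], "twist": [0, 0, 0]}, {"hand": 0, "xyz": [0, 0, 0.04], "twist": [0, 0, 0]}, {"hand": 0, "xyz": [0, 0, 0.02], "twist": [0, 0, 0]}, {"hand": 0, "xyz": [0, 0, 0.008], "twist": [0, 0, 0]}, {"hand": 0, "xyz": [0, 0, 0.008], "twist": [0, 0, 0]}, {"hand": 0, "xyz": [0, 0, 0.008], "twist": [0, 0, 0]}, {"hand": 0, "xyz": [0, 0, 0.008], "twist": [0, 0, 0]}, {"hand": 0, "xyz": [0, 0, 0.008], "twist": [0, 0, 0]}, {"hand": 0, "xyz": [0, 0, 0.008], "twist": [0, 0, 0]}, {"hand": 0, "xyz": [0, 0, 0.006], "twist": [0, 0, 0]}, {"hand": 0, "xyz": [0, 0, 0], "twist": [0, 0, 0]}, {"hand": 0, "xyz": [0, 0, 0], "twist": [0, 0, 0]}]'

```text
clock: 11.3
tcp_pos: [0.505, 0.065, 0.1698]
eef_rot: [0.548, 3.093, 0.0]
ft_force: [-1.0, -0.4, 5.6]
opening: 0.003
finger_force: 3.0
```

Emit:
jog_arm --targets '[{"hand": 0, "xyz": [0, 0, 0.004], "twist": [0, 0, 0]}, {"hand": 0, "xyz": [0, 0, 0], "twist": [0, 0, 0]}, {"hand": 0, "xyz": [0, 0, 0], "twist": [0, 0, 0]}]'

```text
clock: 11.68
tcp_pos: [0.505, 0.065, 0.1687]
eef_rot: [0.548, 3.093, 0.0]
ft_force: [-2.2, 0.6, 8.0]
opening: -0.001
finger_force: 4.1
```

Emit:
jog_arm --targets '[{"hand": 0, "xyz": [0, 0, -0.02], "twist": [0, 0, 0]}, {"hand": 0, "xyz": [0, 0, -0.04], "twist": [0, 0, 0]}, {"hand": 0, "xyz": [0, 0, -0.06], "twist": [0, 0, 0]}, {"hand": 0, "xyz": [0, 0, -0.05], "twist": [0, 0, 0]}, {"hand": 0, "xyz": [0, 0, 0], "twist": [0, 0, 0]}, {"hand": 0, "xyz": [0, 0, 0], "twist": [0, 0, 0]}]'

```text
clock: 12.42
tcp_pos: [0.5047, 0.065, 0.219]
eef_rot: [-0.548, -3.093, 0.0]
ft_force: [0.4, -0.2, 0.6]
opening: -0.001
finger_force: 0.0
```

```bash
python3 -c "
from h import *
go('green',.215)"
```

```text
green world d [-0.0767 -0.4175 -0.004 ] total tool units [-0.2379 -1.3947  0.0134] F [ 0.37 -0.22  0.57] q [ 0.13  0.24 -0.08  1.25  0.    0.48] tilt twist [-0.0001 -0.0001 -0.    ]
```

Emit:
jog_arm --targets '[{"hand": 0, "xyz": [-0.017, -0.1, 0], "twist": [0, 0, 0]}, {"hand": 0, "xyz": [-0.017, -0.1, 0], "twist": [0, 0, 0]}, {"hand": 0, "xyz": [-0.017, -0.1, 0], "twist": [0, 0, 0]}, {"hand": 0, "xyz": [-0.017, -0.1, 0], "twist": [0, 0, 0]}, {"hand": 0, "xyz": [-0.017, -0.1, 0], "twist": [0, 0, 0]}, {"hand": 0, "xyz": [-0.017, -0.1, 0], "twist": [0, 0, 0]}, {"hand": 0, "xyz": [-0.017, -0.1, 0], "twist": [0, 0, 0]}, {"hand": 0, "xyz": [-0.017, -0.1, 0], "twist": [0, 0, 0]}, {"hand": 0, "xyz": [-0.017, -0.1, 0], "twist": [0, 0, 0]}, {"hand": 0, "xyz": [-0.017, -0.1, 0], "twist": [0, 0, 0]}, {"hand": 0, "xyz": [-0.017, -0.1, 0], "twist": [0, 0, 0]}, {"hand": 0, "xyz": [-0.017, -0.1, 0], "twist": [0, 0, 0]}, {"hand": 0, "xyz": [-0.017, -0.1, 0], "twist": [0, 0, 0]}, {"hand": 0, "xyz": [-0.017, -0.095, 0], "twist": [0, 0, 0]}, {"hand": 0, "xyz": [0, 0, 0.07], "twist": [0, 0, 0]}, {"hand": 0, "xyz": [0, 0, 0.07], "twist": [0, 0, 0]}, {"hand": 0, "xyz": [0, 0, 0.07], "twist": [0, 0, 0]}, {"hand": 0, "xyz": [0, 0, 0.07], "twist": [0, 0, 0]}, {"hand": 0, "xyz": [0, 0, 0], "twist": [0, 0, 0]}, {"hand": 0, "xyz": [0, 0, 0], "twist": [0, 0, 0]}]'

```text
clock: 14.92
tcp_pos: [0.4282, -0.3527, 0.1359]
eef_rot: [0.548, 3.093, -0.0]
ft_force: [-0.5, 0.1, 0.5]
opening: -0.001
finger_force: 0.0
```

```bash
python3 -c "
from h import *
go('green',.0855)
d=optics.get_image('side');i=cv2.resize(d['image'][130:430,200:500],None,fx=2,fy=2,interpolation=cv2.INTER_CUBIC);cv2.imwrite('pics/s5.png',i)"
```

```text
green world d [-0.0002  0.0002 -0.0504] total tool units [0.0009 0.0004 0.168 ] F [-0.54  0.07  0.5 ] q [-0.69  0.37 -0.11  1.09 -0.   -0.34] tilt twist [-0.      0.0001 -0.    ]
```

View pics/s5.png

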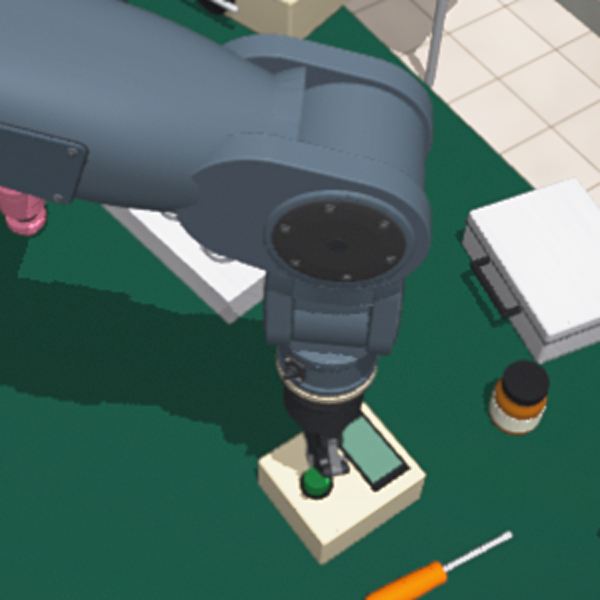

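The tip is over the green key (crop about (318,480)) and clear of everything else. Pressing.

Emit:
jog_arm --targets '[{"hand": 0, "xyz": [0.001, 0, 0.04], "twist": [0, 0, 0]}, {"hand": 0, "xyz": [0, 0, 0.04], "twist": [0, 0, 0]}, {"hand": 0, "xyz": [0, 0, 0.035], "twist": [0, 0, 0]}, {"hand": 0, "xyz": [0, 0, 0.008], "twist": [0, 0, 0]}, {"hand": 0, "xyz": [0, 0, 0.008], "twist": [0, 0, 0]}, {"hand": 0, "xyz": [0, 0, 0.008], "twist": [0, 0, 0]}, {"hand": 0, "xyz": [0, 0, 0.008], "twist": [0, 0, 0]}, {"hand": 0, "xyz": [0, 0, 0.008], "twist": [0, 0, 0]}, {"hand": 0, "xyz": [0, 0, 0.008], "twist": [0, 0, 0]}, {"hand": 0, "xyz": [0, 0, 0.006], "twist": [0, 0, 0]}, {"hand": 0, "xyz": [0, 0, 0], "twist": [0, 0, 0]}, {"hand": 0, "xyz": [0, 0, 0], "twist": [0, 0, 0]}]'

```text
clock: 16.48
tcp_pos: [0.4279, -0.3526, 0.0849]
eef_rot: [0.548, 3.093, -0.0]
ft_force: [-2.0, 1.9, 8.0]
opening: -0.001
finger_force: 3.8
```

Emit:
jog_arm --targets '[{"hand": 0, "xyz": [0, 0, -0.02], "twist": [0, 0, 0]}, {"hand": 0, "xyz": [0, 0, -0.06], "twist": [0, 0, 0]}, {"hand": 0, "xyz": [0, 0, -0.1], "twist": [0, 0, 0]}, {"hand": 0, "xyz": [0, 0, -0.1], "twist": [0, 0, 0]}, {"hand": 0, "xyz": [0, 0, -0.1], "twist": [0, 0, 0]}, {"hand": 0, "xyz": [0.05, -0.08, 0], "twist": [0, 0, 0]}, {"hand": 0, "xyz": [0.05, -0.08, 0], "twist": [0, 0, 0]}, {"hand": 0, "xyz": [0.05, -0.08, 0], "twist": [0, 0, 0]}, {"hand": 0, "xyz": [0.05, -0.08, 0], "twist": [0, 0, 0]}, {"hand": 0, "xyz": [0, 0, 0], "twist": [0, 0, 0]}, {"hand": 0, "xyz": [0, 0, 0], "twist": [0, 0, 0]}]'

```text
clock: 17.85
tcp_pos: [0.3388, -0.4219, 0.1987]
eef_rot: [0.548, 3.093, 0.0]
ft_force: [0.6, 0.2, 0.1]
opening: -0.002
finger_force: 0.0
```

```bash
python3 -c "
from h import *
d=optics.get_image('side');e=optics.get_image('top')['image']
i=np.hstack([d['image'][130:430,170:470],e[170:470,180:480]]);cv2.imwrite('pics/s6.png',cv2.resize(i,None,fx=1.33,fy=1.33,interpolation=cv2.INTER_CUBIC))"
```

```text
(no output)
```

View pics/s6.png

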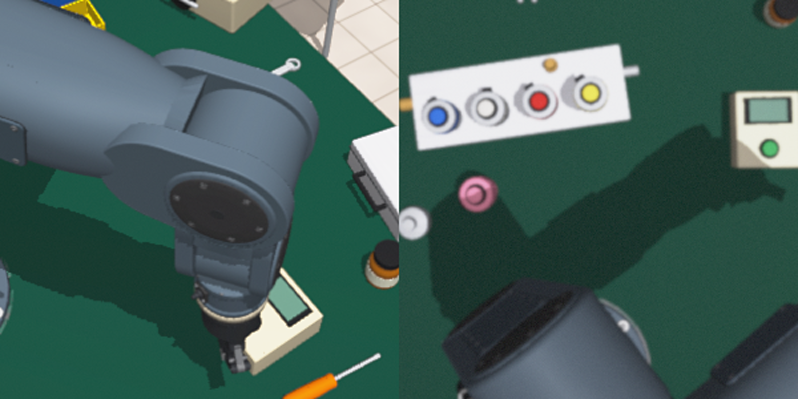

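All four transmitters stand upright in their ports: blue (437,116), white (486,108), red (539,101), yellow (590,93). The robot is clear of everything, and every press ended on its collar spring at about 8 N.

```bash
python3 -c "
from station import workorder
print(workorder.finish_job())"
```

```text
the job is handed in; nothing more can be done
None
```

I pressed the blue, yellow, red and green keys fully down in that order, each at about 8 N, left the white key and the bystanders untouched, and handed the job in at about 18 s; the hand-in gave no verdict.

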